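# Seat the lid of the pan carrier and lock its two swing catches

## Task

Close the food carrier for its trip to the classroom by gentle pushing alone, without squeezing or lifting anything: its lid still stands up on the front rim, so push it away from the robot until it drops flat into its recess all round. Then, with a fingertip, push the red knob of each of the two swing catches round, by way of the back, until the arm points straight across the lid's edge against its stop. Leave the things round about where they are.

Things in the scene. Friction and masses are not known exactly. Their poses are not given: they have to be found in the camera images.
- carrier: insulated pan carrier: dark blue-grey box with a pan of rice in it, 330 mm (its x) x 416 mm (its y), fixed; origin at the centre of its underside, +x to its back (away from the robot), +y to its left. Its rim, 96 mm above the table, frames a recess for the lid, 290 x 356 mm, 10 mm deep, with a narrow ledge as floor. The rim is 20 mm wide at front and back, 30 mm at the ends
- seat (a point): the point of the carrier where the lid's origin lies when the lid is home: centre of the recess, at ledge height, 86 mm above the table; axes as the carrier's
- lid: loose light grey lid: slab 284 (its x) x 350 (its y) x 16 mm, 0.5 to 0.85 kg, slides under 3 to 10 N; origin at the centre of its underside, +x to the back. It starts 16 to 30 mm too far to the front (carrier's -x), front edge on top of the front rim, back part in the recess, held sideways by the rim. Home, its top is 102 mm above the table; 3 mm of play on each side
- lid_handle (a point): middle of the dark carrying bar on the lid: round bar 12 mm thick, 100 mm long along the lid's y, its centre 30 mm above the lid's top, with a post at each end; a good place to push the lid from the front
- catch_left (a joint): turn of the left catch about its upright pivot: 0 when the arm points to the carrier's back (+x), negative when it points outwards, 1.57 when it points straight inwards over the lid, at its stop (locked). Grows clockwise seen from above. Friction holds it where it is left; 1 to 3 N at the knob move it. Range -1.2 to 1.57. The unseated lid is in the arm's way
- catch_right (a joint): turn of the right catch about its upright pivot: 0 when the arm points to the carrier's back (+x), negative when it points outwards, 1.57 when it points straight inwards over the lid, at its stop (locked). Grows anticlockwise seen from above. Friction holds it where it is left; 1 to 3 N at the knob move it. Range -1.2 to 1.57. The unseated lid is in the arm's way
- catch_left_pivot (a point): pivot of the left catch, on the rim of the left end (50 mm in front of the carrier's centre, 193 mm to its left), at the top of the flat steel arm, 109 mm above the table; arm 17 mm wide, 4 mm thick, its underside 3 mm above the seated lid's top; the bolt head stands 4 mm above the arm
- catch_left_knob (a point): middle of the upright red knob at the end of the left arm, 75 mm from the pivot; knob 17 mm across, from 109 to 135 mm above the table (this point is at 123 mm)
- catch_right_pivot (a point): pivot of the right catch, as on the left, 193 mm to the carrier's right
- catch_right_knob (a point): middle of the upright red knob at the end of the right arm, as on the left
- rice_bowl_1: empty grey rice bowl with coloured spots, 120 mm across, 50 mm high, on the cutting board (12 mm thick) at the left; bystander; origin at the centre of its underside
- cup_5: grey cup, yellow inside, 83 mm across, 84 mm high, left of the carrier at the front; bystander; origin at the centre of its underside
- small_dish_3: small dish with green vegetables, 90 mm across, 21 mm high, standing on the scale at the right; bystander; origin at the centre of its underside
- salt_shaker: salt shaker, 44 mm across, 90 mm high, right at the front; bystander; origin at the centre of its underside

How it is judged:
By the outcome, as a careful person would: the job done as asked, in the order asked, and still so for the second after the job is handed in, with the robot touching nothing.
It also fails if it takes over 67 s, if anything falls off the work surface, if the arm or the gripper's body presses on something with over 40 N, if the wrist force passes 120 N, or if a joint passes its speed limit or range.

## Robot

A 6-joint arm with a two-finger parallel gripper is mounted at the origin on a cart in front of the work surface, level with it; the furniture and walls round the work are solid. World frame = base frame: x ahead of the robot, y to its left, z up, the work surface at z = 0. Lengths are in m, angles in degrees, forces in N, time in s.
With the tool pointing down it reaches from about 0.25 to 0.725 m from the base axis. Payload 9.7 kg.
Tool frame: the origin (TCP) lies midway between the tips of the shut fingers; the grasp point (between the pads) lies 19 mm behind it (manip.pinch_z is the z of the grasp point in the tool frame, in m); z points along the fingers, y is the direction in which the jaws open and shut (so a half turn about z gives the same grasp; the last joint's range is limited). The gripper opens to 85 mm and grips with 20 to 120 N. Pads are 22 mm wide; open, the fingers measure 114 mm over their backs; the gripper's body (76 mm by 85 mm) begins 54 mm behind the grasp point. The pads swing forward as they close: fully open they stand 13 mm farther back than shut.
Start: joints at [-76.375, 4.979, 10.078, 95.1, 0, 90], TCP at [0.13, -0.535, 0.231] pointing down, gripper open.
Joint ranges: [-179.16, 179.16], [-48.56, 103.87], [-65.8, 70.77], [-126.05, 130.52], [-82.76, 87.17], [-180, 180]. Speed limits (degrees/s): [127.2, 127.2, 147.25, 180, 180, 180].

## Interface

Orientations are given as [roll, pitch, yaw] about the fixed x, y, z axes, in that order (R = Rz(yaw) Ry(pitch) Rx(roll)).
In Python, from bench import manip gives the robot as it stands.
- The arm moves only by the tool jog_arm, never from a script. Its argument "moves" is a list of rows, each a list of 6 numbers: the shift along the world's x, y, z each as a share of 60 cm, from -1 to 1, then the turn, a rotation vector about the world's x, y, z each as a share of pi rad, from -1 to 1. In form: [[tx, ty, tz, ax, ay, az], ...]. A call has 1 to 20 rows; each row is the pose to reach, as a shift and turn from the pose commanded when the call began, turning the shorter way round; what a row does not reach only later rows make up. A row lasts 1/8 s, in which the tool goes at most 62.5 mm and 10.7 degrees, less where a joint would pass 70% of its speed; a pose out of reach is approached as far as the arm can. A call with a number of a shift or a turn outside -1 to 1 is refused whole. A call with a gripper value outside its range is refused whole. "gripper" is the finger opening in mm, from 0 to 85.4, set as the call begins (left out, the last holds). The fingers move at their own pace and stop on an object; "squeeze" is the grip in N (left out, the last holds). Time passes only in rows, so rows that repeat a pose let the fingers close. It gives the time, the measured TCP pose, the force and the opening at its end, in the units of the state.
- manip.get_obs(): the state, without advancing time (a new reading comes with each control period).
- manip.get_image(name): name is "side" or "top" or "wrist"; returns a dict with "pixels" (400x640x3 uint8, blue, green, red), "range_z" (400x640 float32, m along the optical axis (not along the pixel's ray), 0 where there is no reading), "mtx" (3x3 intrinsics, pixels), "camera_from_world" (4x4, takes a point from world to camera coordinates). Camera axes: x right, y up, looking along -z (the intrinsics and any distortion apply to the point x, -y, -z); pixel columns grow to the right and rows downward; lengths in m; the calibration is good to about 2 mm. A picture is of the moment at which its call begins.
- manip.close_job(): hands the job in, once; it reports no verdict.
Trained networks look in the newest picture that a camera, given by its name, has taken for a name from the list of things; names that differ only in an ending like _2 or _b are one class to them, and where a whole thing is asked for, a point or a joint stands for the part that bears it (a point fixed in the world has none). Each returns a list of dicts, best first, with "p" (0 to 1); they miss things now and then, are a little off and sometimes report something else, mostly with a low value. They report only what shows in the picture. A call takes as long as a camera call.
- manip.boxes_of(camera, label): "position" ([x, y, z] in m, in the coordinates of the camera as it stood for that picture, good to about 4 mm: the middle of the surface that is visible of it).
The state is a dict: "t": time; "q": joint angles; "dq": joint speeds; "joint_efforts": joint torques, N m; "tcp_pos": TCP position; "eef_rot": TCP orientation; "contact_force": force on the tool from outside, world axes, zero at the start; "moment": the same for the moment, N m; "opening": finger opening in m.
Only numpy, scipy, OpenCV 4.12 (cv2) and the standard library are available. Lean on these libraries where they do the work, as an engineer would, in place of code of your own. Each camera call takes 0.05 s, during which the arm holds its last target.

## Working session

There is one attempt and no reset: what is moved stays moved. The work goes in short steps, Python scripts to look and compute and a tool call to move; the robot and the scene stay as the last step left them, time stands still between calls to the robot, and variables do not carry over. Pictures are saved under pics/ and viewed, and the job is handed in when it is done.

Besides the shell and the picture viewer there is one more tool, called after ">>>" as a command line: name --pt "numbers of a row" for each row, then --argument value for the rest. jog_arm: Moves the arm, as the interface text tells. Its arguments: {"type":"object","properties":{"moves":{"type":"array","items":{"type":"array","items":{"type":"number"}}},"gripper":{"type":"number"},"squeeze":{"type":"number"}},"required":["moves"]}

```bash
mkdir -p pics; ls
cat > h.py <<'E'
import numpy as np, cv2
from bench import manip
def cam(n,save=None):
    im=manip.get_image(n)
    if save: cv2.imwrite('pics/'+save,im['pixels'])
    return im
def w(im,p):
    T=np.linalg.inv(np.array(im['camera_from_world'])); return (T@np.r_[p,1])[:3]
def px2w(im,u,v,d=None):
    K=np.array(im['mtx']); z=im['range_z'][int(v),int(u)] if d is None else d
    x=(u-K[0,2])/K[0,0]*z; y=(v-K[1,2])/K[1,1]*z
    return w(im,[x,-y,-z])
def cloud(im):
    K=np.array(im['mtx']); z=im['range_z']; v,u=np.mgrid[:z.shape[0],:z.shape[1]]
    P=np.stack([(u-K[0,2])/K[0,0]*z,-(v-K[1,2])/K[1,1]*z,-z,np.ones_like(z)],-1)
    return (P@np.linalg.inv(np.array(im['camera_from_world'])).T)[...,:3]
def w2px(im,P):
    c=(np.array(im['camera_from_world'])@np.r_[P,1])[:3]; K=np.array(im['mtx'])
    return K[0,0]*c[0]/-c[2]+K[0,2], K[1,1]*-c[1]/-c[2]+K[1,2]
E
python3 - <<'E'
from h import *
for c in ['top','side']:
    im=cam(c,c+'1.png')
    for l in ['carrier','lid','lid_handle','catch_left_pivot','catch_left_knob','catch_right_knob','catch_right_pivot','rice_bowl_1','cup_5','small_dish_3','salt_shaker']:
        r=manip.boxes_of(c,l)
        print(c,l,[(np.round(w(im,x['position']),3).tolist(),round(x['p'],2)) for x in r[:3]])
print(manip.get_obs()['t'])
E
```

```text
pics
top carrier [([0.677, 0.008, 0.097], 0.66)]
top lid [([0.572, -0.031, 0.111], 0.83)]
top lid_handle [([0.573, -0.029, 0.112], 0.84)]
top catch_left_pivot [([0.619, -0.226, 0.112], 0.38)]
top catch_left_knob [([0.544, 0.164, 0.112], 0.62), ([0.563, -0.444, 0.032], 0.36)]
top catch_right_knob [([0.616, -0.229, 0.108], 0.52), ([0.677, 0.005, 0.096], 0.21)]
top catch_right_pivot [([0.615, -0.224, 0.111], 0.44)]
top rice_bowl_1 [([0.555, 0.515, 0.033], 0.93)]
top cup_5 [([0.351, 0.439, 0.031], 0.93)]
top small_dish_3 [([0.562, -0.447, 0.032], 0.75), ([0.384, -0.402, 0.067], 0.31)]
top salt_shaker [([0.386, -0.401, 0.069], 0.7), ([0.677, 0.003, 0.103], 0.66)]
side carrier [([0.594, -0.21, 0.079], 0.65)]
side lid [([0.565, -0.066, 0.104], 0.69)]
side lid_handle [([0.572, -0.061, 0.106], 0.73)]
side catch_left_pivot [([0.556, 0.164, 0.109], 0.32)]
side catch_left_knob []
side catch_right_knob [([0.627, -0.231, 0.106], 0.67)]
side catch_right_pivot []
side rice_bowl_1 [([0.56, 0.533, 0.042], 0.78), ([0.555, 0.165, 0.108], 0.72)]
side cup_5 [([0.359, 0.393, 0.053], 0.91), ([0.555, 0.529, 0.04], 0.54)]
side small_dish_3 [([0.595, -0.211, 0.08], 0.46)]
side salt_shaker [([0.385, -0.417, 0.05], 0.68)]
1.2
```

View pics/top1.png

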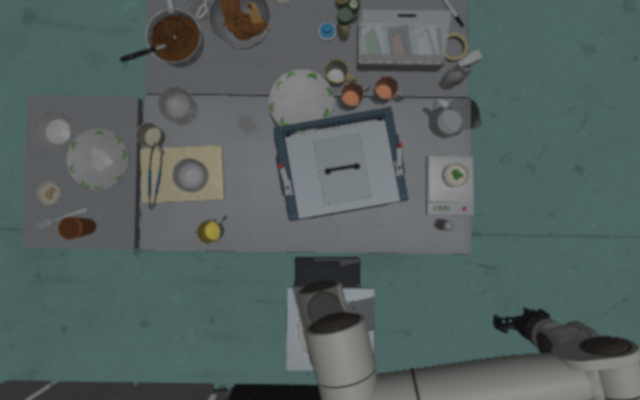

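View pics/side1.png

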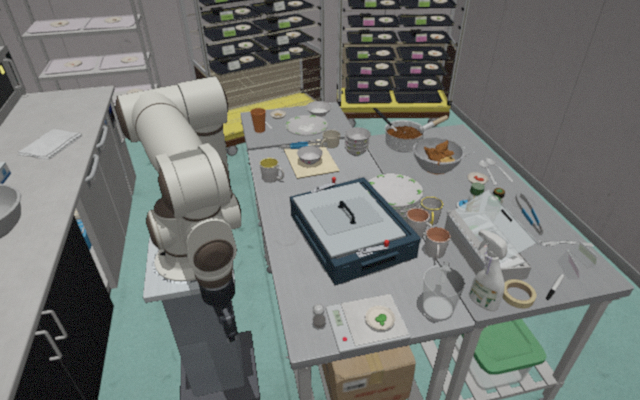

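Run:
```python
from h import *
im=cam('top'); c=cv2.resize(im['pixels'][95:235,260:425],None,fx=4.8,fy=4.2,interpolation=cv2.INTER_CUBIC); cv2.imwrite('pics/t2.png',c)
C=cloud(im); np.save('C.npy',C)
im2=cam('side'); c=cv2.resize(im2['pixels'][165:285,275:430],None,fx=5,fy=5,interpolation=cv2.INTER_CUBIC); cv2.imwrite('pics/s2.png',c)
for n,I in (('top',im),('side',im2)):
    hsv=cv2.cvtColor(I['pixels'],cv2.COLOR_BGR2HSV); P=cloud(I)
    m=((hsv[...,0]<8)|(hsv[...,0]>172))&(hsv[...,1]>120)&(hsv[...,2]>60)
    k,l,st,ce=cv2.connectedComponentsWithStats(m.astype('uint8'))
    for i in range(1,k):
        q=P[l==i]; print(n,st[i,4],ce[i].round(1),np.median(q,0).round(3))
    # heights
    Z=P[...,2]; xy=P
    sel=(Z>0.07)&(Z<0.15)&(P[...,0]>.3)&(P[...,0]<.85)&(abs(P[...,1])<.33)
    print(n,sel.sum()); print(im['mtx'])
    pts=(P[sel][:,:2]*1000).astype(np.float32); r=cv2.minAreaRect(pts); print(r)
```

```text
top 12 [399.5 144.5] [ 0.656 -0.223  0.133]
top 14 [280.1 165.4] [0.582 0.177 0.134]
top 3 [463.7 208.3] [ 0.446 -0.479  0.022]
top 12792
[[393.90009325   0.         319.0278734 ]
 [  0.         393.90009325 194.05315796]
 [  0.           0.           1.        ]]
((632.2156982421875, -18.744232177734375), (458.6768798828125, 468.05255126953125), 2.9874234199523926)
side 1 [243. 141.] [ 0.301  1.942 -0.632]
side 12 [333.2 178.9] [0.578 0.171 0.131]
side 20 [478.6 178.4] [1.241 0.182 0.014]
side 26 [386.1 242.7] [ 0.655 -0.23   0.13 ]
side 12 [344.3 338.8] [ 0.445 -0.481  0.019]
side 4 [385.2 388.8] [ 0.633 -0.412 -0.44 ]
side 2 [367.5 392.5] [ 0.564 -0.412 -0.437]
side 1 [357. 395.] [ 0.524 -0.409 -0.443]
side 2 [362.  394.5] [ 0.542 -0.414 -0.438]
side 1 [397. 396.] [ 0.688 -0.41  -0.516]
side 1 [395. 398.] [ 0.68  -0.412 -0.525]
side 7767
[[393.90009325   0.         319.0278734 ]
 [  0.         393.90009325 194.05315796]
 [  0.           0.           1.        ]]
((629.4200439453125, -19.59564208984375), (455.6900634765625, 479.9427795410156), 1.8817765712738037)
```

View pics/t2.png

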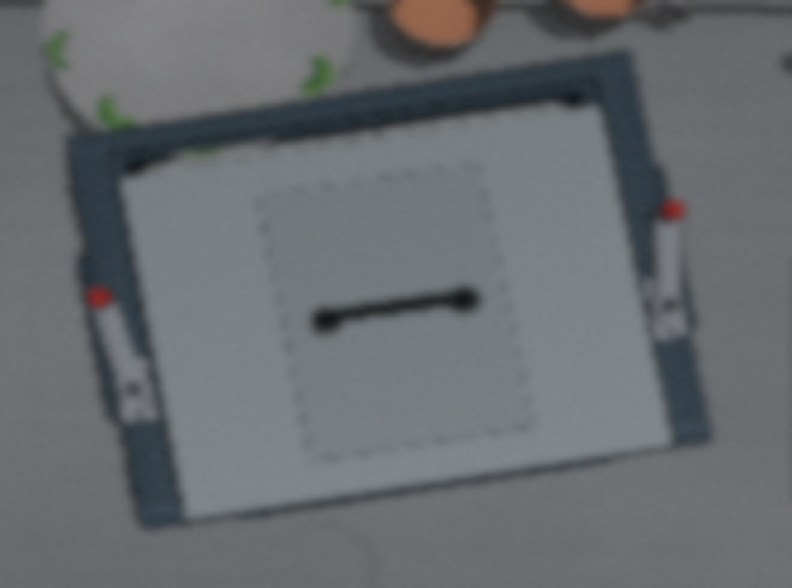

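View pics/s2.png

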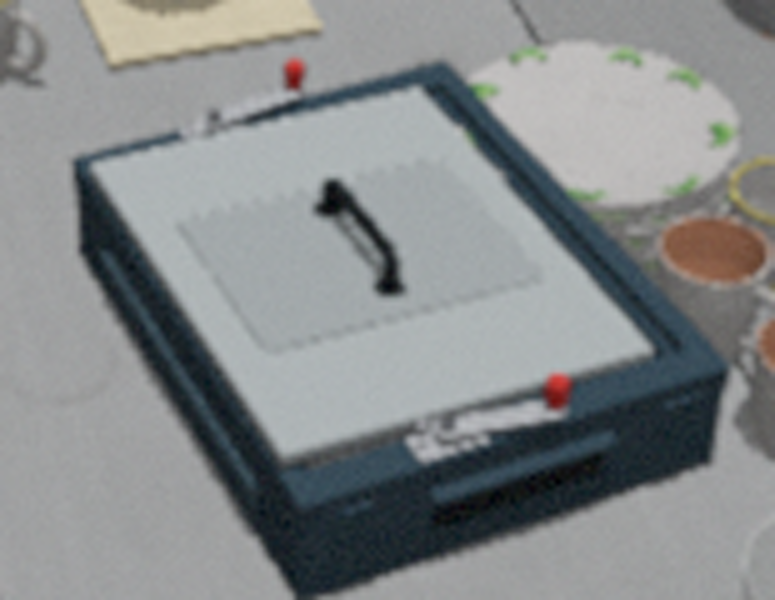

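```bash
cat >> h.py <<'E'
def ray(im,u,v,z):
    a=px2w(im,u,v,1.0); T=np.linalg.inv(np.array(im['camera_from_world'])); o=T[:3,3]; d=a-o
    return o+d*(z-o[2])/d[2]
def fit(A,B): # A local 2d, B world 2d
    a=A.mean(0); b=B.mean(0); H=(A-a).T@(B-b); th=np.arctan2(H[0,1]-H[1,0],H[0,0]+H[1,1])
    R=np.array([[np.cos(th),-np.sin(th)],[np.sin(th),np.cos(th)]]); return th,R,b-R@a
E
python3 - <<'E'
from h import *
im=cam('top')
def f(u,v,z): return ray(im,260+u/4.8-.4,95+v/4.2-.4,z)[:2]
B=np.array([f(70,140,.096),f(632,53,.096),f(143,527,.096),f(710,440,.096)])
A=np.array([[.165,.208],[.165,-.208],[-.165,.208],[-.165,-.208]])
th,R,t=fit(A,B); print(np.degrees(th),t,(B-(A@R.T+t)).round(4).tolist())
for n,y in(('L',.193),('R',-.193)):
    p=R@[-.05,y]+t; print(n,'pivot',p)
print('pivot px', f(133,388,.113), f(671,304,.113))
print('knob px', f(99,296,.135), f(673,209,.135))
h=(f(323,321,.138)+f(464,298,.138))/2; print('handle',h,'local',R.T@(h-t), 'ang', np.degrees(np.arctan2(*( (f(323,321,.138)-f(464,298,.138))*[-1,1]))))
for n,k in(('L',f(99,296,.135)),('R',f(673,209,.135))): print(n,R.T@(k-t), np.degrees(np.arctan2(*(R.T@(k-t)-[-.05,.193*(1 if n=='L' else -1)])[::-1])))
# depth check of lid: height plane
C=cloud(im)
for x in(-.17,-.1,0.03,.08,.1,.13):
    p=R@[x,.1]+t; u,v=w2px(im,[*p,.11]); print(x,C[int(v),int(u)].round(4))
print(manip.get_obs()['t'])
E
```

```text
10.538863256397704 [ 0.59424356 -0.02814467] [[-0.0039, -0.004], [-0.0031, 0.0012], [0.0035, -0.0008], [0.0034, 0.0036]]
L pivot [0.50978684 0.1524545 ]
R pivot [ 0.58038717 -0.22703409]
pivot px [0.51022324 0.15280374] [ 0.58289007 -0.2271814 ]
knob px [0.58222983 0.1757583 ] [ 0.65661937 -0.22365426]
handle [ 0.57365341 -0.02936123] local [-0.02046532  0.00256996] ang 11.275638562060681
L [0.02548328 0.20266069] 7.293319323149669
R [ 0.02556443 -0.20362023] -8.000257062697855
-0.17 [0.4067 0.0404 0.0031]
-0.1 [0.4808 0.055  0.1136]
0.03 [0.6072 0.0772 0.1064]
0.08 [0.6559 0.0882 0.1014]
0.1 [0.6762 0.0918 0.1038]
0.13 [0.7108 0.0964 0.0849]
1.35
```

Run:
```python
from h import *
from scipy.spatial.transform import Rotation as Ro
o=manip.get_obs()
for k in('q','tcp_pos','eef_rot','contact_force','opening'): print(k,o[k])
print(Ro.from_euler('xyz',o['eef_rot'],degrees=True).as_matrix().round(3))
```

```text
q [-7.63755072e+01  4.97920441e+00  1.00774561e+01  9.51011238e+01
 -2.22623821e-04  8.99992373e+01]
tcp_pos [ 0.12955094 -0.53450427  0.23127443]
eef_rot [-1.79997128e+02  2.22585589e-04  1.36252555e+01]
contact_force [ 0.23615    -0.13145789  0.01414141]
opening 0.08516356013578849
[[ 0.972  0.236 -0.   ]
 [ 0.236 -0.972  0.   ]
 [-0.    -0.    -1.   ]]
```

>>> jog_arm --pt "0.658 0.826 0 0 0 -0.015" --pt "0.658 0.826 0 0 0 -0.015" --pt "0.658 0.826 0 0 0 -0.015" --pt "0.658 0.826 0 0 0 -0.015" --pt "0.658 0.826 0 0 0 -0.015" --pt "0.658 0.826 0 0 0 -0.015" --pt "0.658 0.826 0 0 0 -0.015" --pt "0.658 0.826 0 0 0 -0.015" --pt "0.658 0.826 0 0 0 -0.015" --pt "0.658 0.826 0 0 0 -0.015" --pt "0.658 0.826 0 0 0 -0.015" --pt "0.658 0.826 0 0 0 -0.015" --pt "0.658 0.826 0 0 0 -0.015" --pt "0.658 0.826 -0.04 0 0 -0.015" --pt "0.658 0.826 -0.08 0 0 -0.015" --pt "0.658 0.826 -0.12 0 0 -0.015" --pt "0.658 0.826 -0.15 0 0 -0.015" --pt "0.658 0.826 -0.17 0 0 -0.015" --pt "0.658 0.826 -0.178 0 0 -0.015" --pt "0.658 0.826 -0.178 0 0 -0.015" --gripper 0

```text
t: 3.85
tcp_pos: [0.5244, -0.039, 0.1247]
eef_rot: [180.0, -0.0, 10.9]
contact_force: [-0.3, 0.9, -0.7]
opening: -0.0
```

Run:
```python
from h import *
im=cam('side'); c=cv2.resize(im['pixels'][145:285,265:430],None,fx=4.8,fy=4.2,interpolation=cv2.INTER_CUBIC); cv2.imwrite('pics/s3.png',c)
im=cam('wrist','w3.png')
```

```text
(no output)
```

View pics/s3.png

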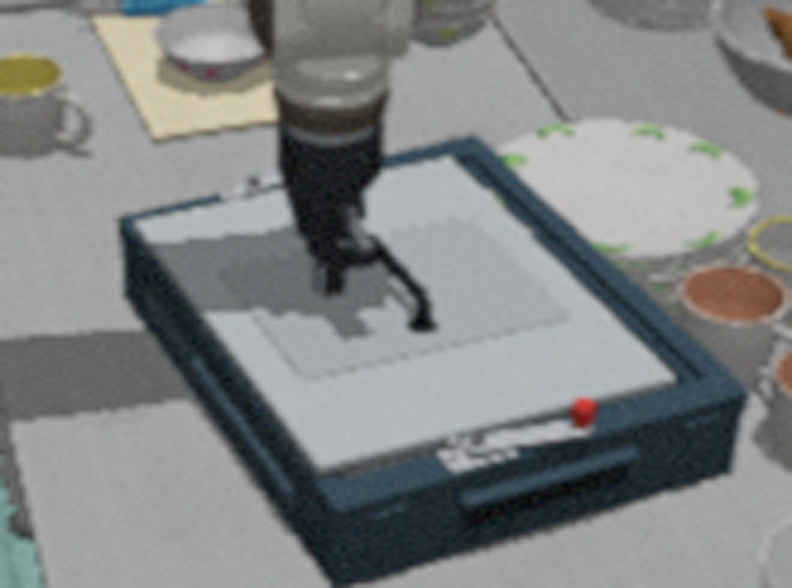

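View pics/w3.png

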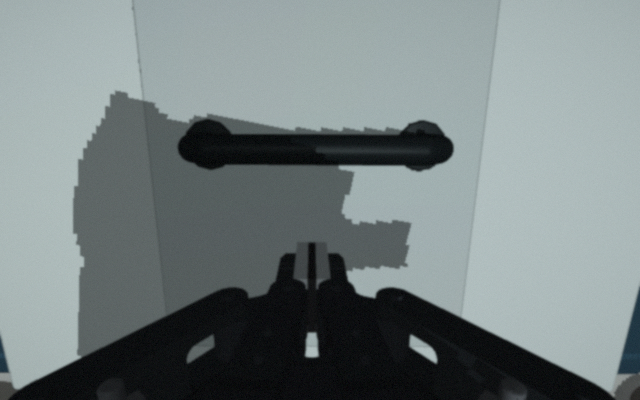

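>>> jog_arm --pt "0.0165 0.003 -0.005 0 0 0" --pt "0.033 0.006 -0.005 0 0 0" --pt "0.041 0.0077 -0.005 0 0 0" --pt "0.0455 0.0085 -0.005 0 0 0" --pt "0.049 0.0092 -0.005 0 0 0" --pt "0.0525 0.0098 -0.005 0 0 0" --pt "0.056 0.0105 -0.005 0 0 0" --pt "0.0595 0.011 -0.005 0 0 0" --pt "0.063 0.0118 -0.005 0 0 0" --pt "0.066 0.0124 -0.005 0 0 0" --pt "0.069 0.013 -0.005 0 0 0" --pt "0.072 0.0135 -0.005 0 0 0"

```text
t: 5.45
tcp_pos: [0.5669, -0.0309, 0.1214]
eef_rot: [-180.0, 0.1, 10.9]
contact_force: [-5.9, -1.3, 0.9]
opening: 0.0004
```

Run:
```python
from h import *
im=cam('wrist','w4.png')
im=cam('side'); c=cv2.resize(im['pixels'][145:285,265:430],None,fx=4.8,fy=4.2,interpolation=cv2.INTER_CUBIC); cv2.imwrite('pics/s4.png',c)
```

```text
(no output)
```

View pics/w4.png

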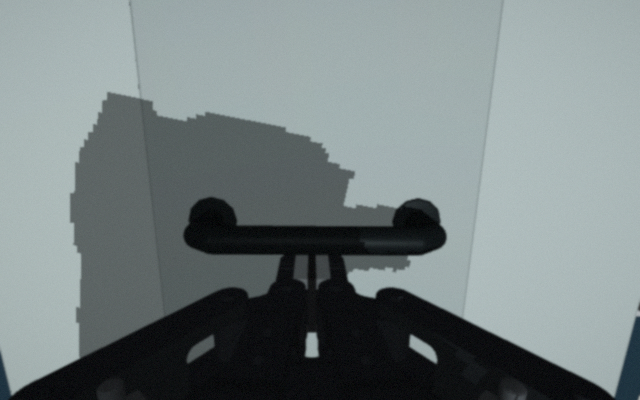

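View pics/s4.png

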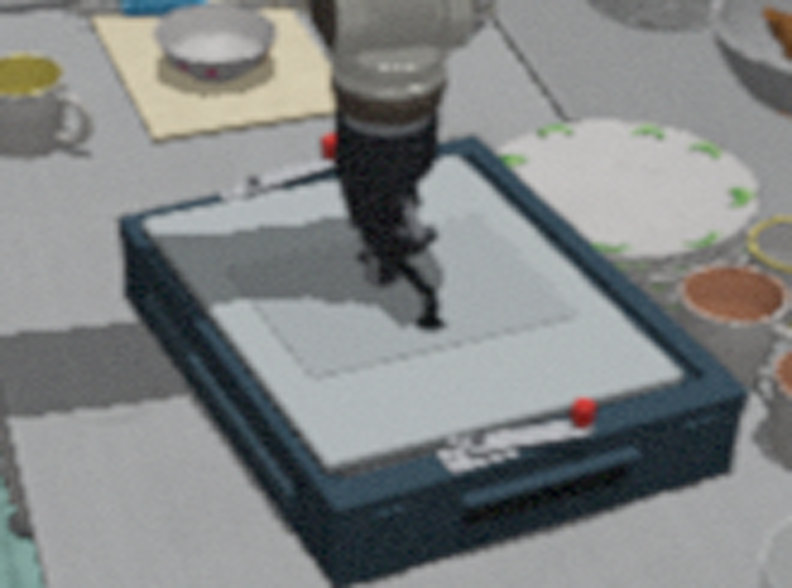

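>>> jog_arm --pt "0.003 0.0006 0 0 0 0" --pt "0.006 0.0011 0 0 0 0" --pt "0.009 0.0017 0 0 0 0" --pt "0.0115 0.0022 0 0 0 0" --pt "0.014 0.0026 0 0 0 0" --pt "0.016 0.003 0 0 0 0" --pt "0.016 0.003 0 0 0 0"

```text
t: 6.42
tcp_pos: [0.5774, -0.0289, 0.1214]
eef_rot: [-180.0, -0.0, 10.9]
contact_force: [-1.5, -0.8, -0.1]
opening: 0.0005
```

Run:
```python
from h import *
im=cam('side'); c=cv2.resize(im['pixels'][145:285,265:430],None,fx=4.8,fy=4.2,interpolation=cv2.INTER_CUBIC); cv2.imwrite('pics/s5.png',c)
```

```text
(no output)
```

View pics/s5.png

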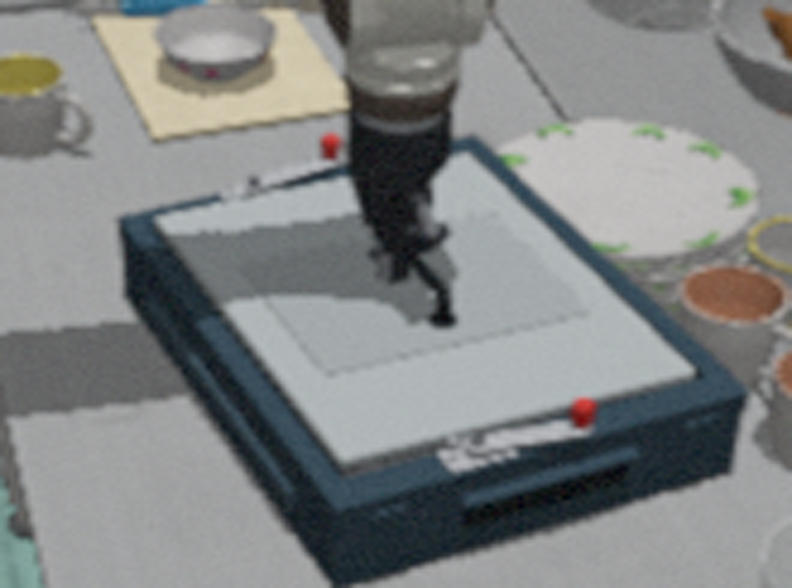

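>>> jog_arm --pt "0.002 0.0004 0 0 0 0" --pt "0.004 0.0007 0 0 0 0" --pt "0.006 0.0011 0 0 0 0" --pt "0.008 0.0015 0 0 0 0"

```text
t: 6.98
tcp_pos: [0.5815, -0.0284, 0.1214]
eef_rot: [180.0, 0.1, 10.9]
contact_force: [-7.8, -4.1, 0.2]
opening: 0.0004
```

Run:
```python
from h import *
im=cam('side'); c=cv2.resize(im['pixels'][145:285,265:430],None,fx=4.8,fy=4.2,interpolation=cv2.INTER_CUBIC); cv2.imwrite('pics/s6.png',c)
print(manip.get_obs()['contact_force'])
C=cloud(im); th=np.radians(10.8); R=np.array([[np.cos(th),-np.sin(th)],[np.sin(th),np.cos(th)]]); t=np.array([.5942,-.0281])
L=(C[...,:2]-t)@R; Z=C[...,2]
for a in np.arange(-.16,.14,.02):
  m=(abs(L[...,0]-a)<.01)&(abs(L[...,1]+.1)<.04)&(Z>.07)&(Z<.13); print(a.round(2),m.sum(),np.median(Z[m]).round(4))
```

```text
[-6.6404416  -2.14903249  0.98394294]
-0.16 112 0.0935
-0.14 104 0.0963
-0.12 93 0.101
-0.1 94 0.1012
-0.08 88 0.1013
-0.06 91 0.1015
-0.04 90 0.1013
-0.02 92 0.101
-0.0 88 0.1017
0.02 88 0.1011
0.04 85 0.1013
0.06 91 0.1015
0.08 78 0.1019
0.1 88 0.1012
0.12 79 0.1011
0.14 61 0.1001
```

View pics/s6.png

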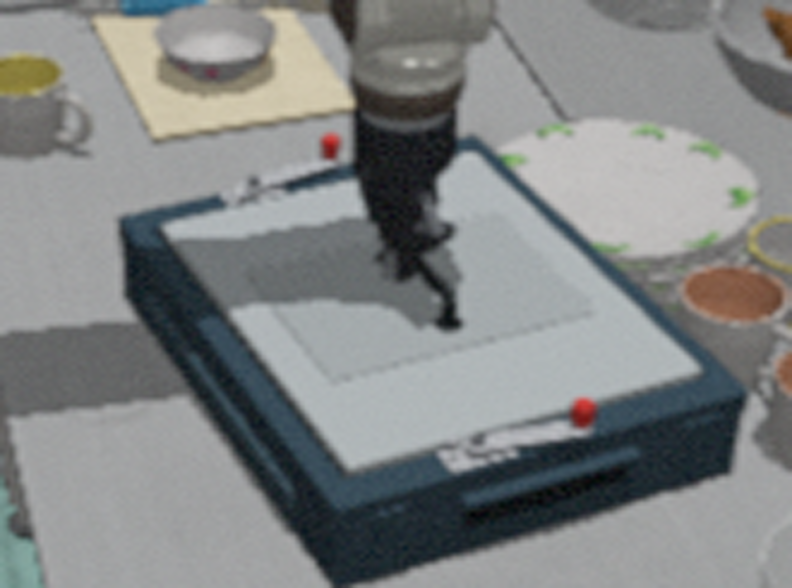

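>>> jog_arm --pt "-0.025 -0.0045 0 0 0 0" --pt "-0.05 -0.009 0 0 0 0" --pt "-0.05 -0.009 0.07 0 0 0" --pt "-0.05 -0.009 0.14 0 0 0" --pt "0.0 -0.1 0.14 0 0 0" --pt "0.08 -0.25 0.14 0 0 0" --pt "0.136 -0.393 0.14 0 0 0" --pt "0.136 -0.393 0.14 0 0 0" --pt "0.136 -0.393 0.14 0 0 0" --pt "0.136 -0.393 0.14 0 0 0" --pt "0.136 -0.393 0.14 0 0 0"

```text
t: 8.4
tcp_pos: [0.6637, -0.2627, 0.2066]
eef_rot: [180.0, -0.1, 11.0]
contact_force: [-0.1, -0.0, 0.5]
opening: -0.0001
```

Run:
```python
from h import *
im=cam('top'); c=cv2.resize(im['pixels'][95:235,260:425],None,fx=4.8,fy=4.2,interpolation=cv2.INTER_CUBIC); cv2.imwrite('pics/t7.png',c)
cam('wrist','w7.png')
o=manip.get_obs(); print(o['q'],o['tcp_pos'],o['contact_force'])
```

```text
[-2.15946684e+01  2.91283350e+01  3.72602469e+01  9.80364124e+01
  9.56821508e-03  1.47396809e+02] [ 0.66360818 -0.26261845  0.20679386] [-0.15515104  0.73010856 -0.71532856]
```

View pics/t7.png

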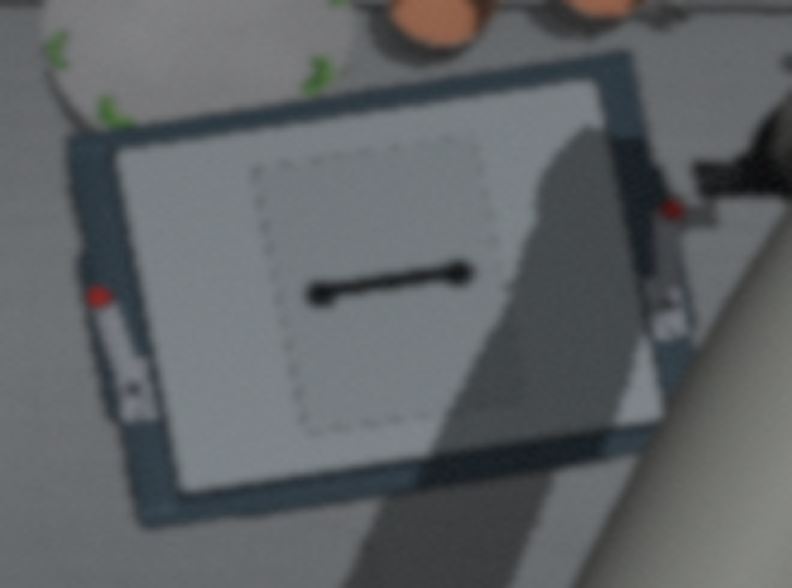

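View pics/w7.png

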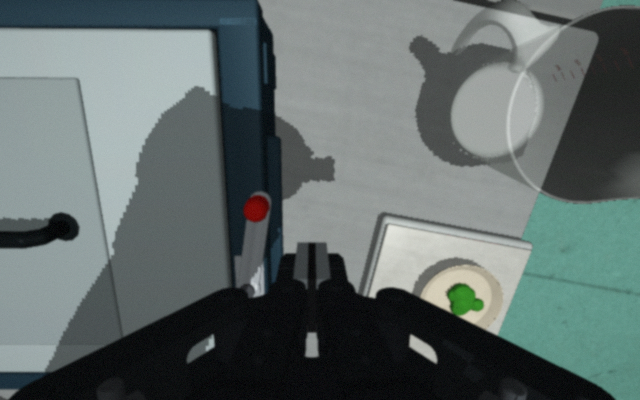

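Run:
```python
from h import *
im=cam('wrist'); 
hsv=cv2.cvtColor(im['pixels'],cv2.COLOR_BGR2HSV)
m=((hsv[...,0]<8)|(hsv[...,0]>172))&(hsv[...,1]>150)&(hsv[...,2]>60)
k,l,st,ce=cv2.connectedComponentsWithStats(m.astype('uint8'))
C=cloud(im)
for i in range(1,k):
    if st[i,4]>50:
        q=C[l==i]; top=q[q[:,2]>.131]; print(st[i],ce[i],len(top),top.mean(0) if len(top) else None,q[:,2].max(), q.min(0),q.max(0))
# fingertip width: points near tcp
o=np.array(manip.get_obs()['tcp_pos'])
q=C[(abs(C-o).max(-1)<.03)]; 
for z in(.0,.005,.01,.02):
    s=q[abs(q[:,2]-o[2]-z)<.003]; print(z,len(s),(s-o).min(0) if len(s) else '',(s-o).max(0) if len(s) else '')
```

```text
[243 196  26  26 495] [255.5959596  208.17979798] 405 [ 0.6590724  -0.22457427  0.13535453] 0.35030299027535755 [ 0.64481497 -0.24958296  0.09780887] [ 0.73026279 -0.21105164  0.35030299]
0.0 0  
0.005 78 [ 0.00430744 -0.00956752  0.0046897 ] [0.01199007 0.01231891 0.00799188]
0.01 306 [ 0.00370913 -0.01208296  0.00706765] [0.01234357 0.01448096 0.01297698]
0.02 420 [ 0.00341708 -0.01226836  0.01702044] [0.01220605 0.01453685 0.02299603]
```

```bash
cat > arc.py <<'E'
import numpy as np,sys
def arc(P,phis,tcp,yaw0,side,gap=.0205,r=.075,z=.117,dyaw=0,lead=None):
    for i,f in enumerate(phis):
        a=np.radians(f); g=gap if np.isscalar(gap) else gap[i]
        k=np.array(P)+r*np.array([np.cos(a),np.sin(a)])
        F=k+side*g*np.array([np.sin(a),-np.cos(a)])
        d=(np.r_[F,z]-tcp)/.6
        print(round(f,1),F.round(4),'[%.4f, %.4f, %.4f, 0, 0, %.4f],'%(*d,(f+dyaw-yaw0)/180), round(np.hypot(*F),3))
E
python3 -c "
from arc import *
arc([.581,-.2265],[2,2]+list(range(6,57,5)),[.6637,-.2627,.2066],11,1,gap=[.034,.024]+[.0205]*11)
"
```

```text
2 [ 0.6571 -0.2579] [-0.0109, 0.0081, -0.1493, 0, 0, -0.0500], 0.706
2 [ 0.6568 -0.2479] [-0.0115, 0.0247, -0.1493, 0, 0, -0.0500], 0.702
6 [ 0.6577 -0.239 ] [-0.0099, 0.0394, -0.1493, 0, 0, -0.0278], 0.7
11 [ 0.6585 -0.2323] [-0.0086, 0.0506, -0.1493, 0, 0, 0.0000], 0.698
16 [ 0.6587 -0.2255] [-0.0083, 0.0619, -0.1493, 0, 0, 0.0278], 0.696
21 [ 0.6584 -0.2188] [-0.0089, 0.0732, -0.1493, 0, 0, 0.0556], 0.694
26 [ 0.6574 -0.212 ] [-0.0105, 0.0844, -0.1493, 0, 0, 0.0833], 0.691
31 [ 0.6558 -0.2054] [-0.0131, 0.0954, -0.1493, 0, 0, 0.1111], 0.687
36 [ 0.6537 -0.199 ] [-0.0166, 0.1062, -0.1493, 0, 0, 0.1389], 0.683
41 [ 0.6511 -0.1928] [-0.0211, 0.1166, -0.1493, 0, 0, 0.1667], 0.679
46 [ 0.6478 -0.1868] [-0.0264, 0.1265, -0.1493, 0, 0, 0.1944], 0.674
51 [ 0.6441 -0.1811] [-0.0326, 0.1360, -0.1493, 0, 0, 0.2222], 0.669
56 [ 0.6399 -0.1758] [-0.0396, 0.1449, -0.1493, 0, 0, 0.2500], 0.664
```

>>> jog_arm --pt "0 0 -0.07 0 0 0" --pt "0 0 -0.13 0 0 -0.03" --pt "-0.011 0.004 -0.149 0 0 -0.05" --pt "-0.0115 0.016 -0.149 0 0 -0.05" --pt "-0.0115 0.0247 -0.149 0 0 -0.05" --pt "-0.01 0.0394 -0.149 0 0 -0.028" --pt "-0.0086 0.0506 -0.149 0 0 0" --pt "-0.0083 0.062 -0.149 0 0 0.028" --pt "-0.0089 0.073 -0.149 0 0 0.056" --pt "-0.0105 0.084 -0.149 0 0 0.083" --pt "-0.0131 0.0954 -0.149 0 0 0.111" --pt "-0.0166 0.106 -0.149 0 0 0.139" --pt "-0.021 0.1166 -0.149 0 0 0.167" --pt "-0.0264 0.1265 -0.149 0 0 0.194" --pt "-0.0326 0.136 -0.149 0 0 0.222" --pt "-0.0396 0.145 -0.149 0 0 0.25"

```text
t: 10.55
tcp_pos: [0.6408, -0.1763, 0.1177]
eef_rot: [179.8, -0.1, 56.2]
contact_force: [0.9, 0.1, 0.2]
opening: -0.0002
```

```bash
python3 - <<'E'
from h import *
im=cam('side'); c=cv2.resize(im['pixels'][145:285,265:430],None,fx=4.8,fy=4.2,interpolation=cv2.INTER_CUBIC); cv2.imwrite('pics/s8.png',c)
cam('wrist','w8.png')
E
python3 -c "
from arc import *
arc([.581,-.2265],list(range(61,107,5)),[.6399,-.1758,.117],56,1)
"
```

```text
61 [ 0.6353 -0.1708] [-0.0077, 0.0083, 0.0000, 0, 0, 0.0278], 0.658
66 [ 0.6302 -0.1663] [-0.0161, 0.0158, 0.0000, 0, 0, 0.0556], 0.652
71 [ 0.6248 -0.1623] [-0.0252, 0.0226, 0.0000, 0, 0, 0.0833], 0.646
76 [ 0.619  -0.1587] [-0.0348, 0.0285, 0.0000, 0, 0, 0.1111], 0.639
81 [ 0.613  -0.1556] [-0.0449, 0.0336, 0.0000, 0, 0, 0.1389], 0.632
86 [ 0.6067 -0.1531] [-0.0554, 0.0378, 0.0000, 0, 0, 0.1667], 0.626
91 [ 0.6002 -0.1512] [-0.0662, 0.0411, 0.0000, 0, 0, 0.1944], 0.619
96 [ 0.5935 -0.1498] [-0.0773, 0.0434, 0.0000, 0, 0, 0.2222], 0.612
101 [ 0.5868 -0.149 ] [-0.0885, 0.0447, 0.0000, 0, 0, 0.2500], 0.605
106 [ 0.58   -0.1488] [-0.0998, 0.0451, 0.0000, 0, 0, 0.2778], 0.599
```

View pics/s8.png

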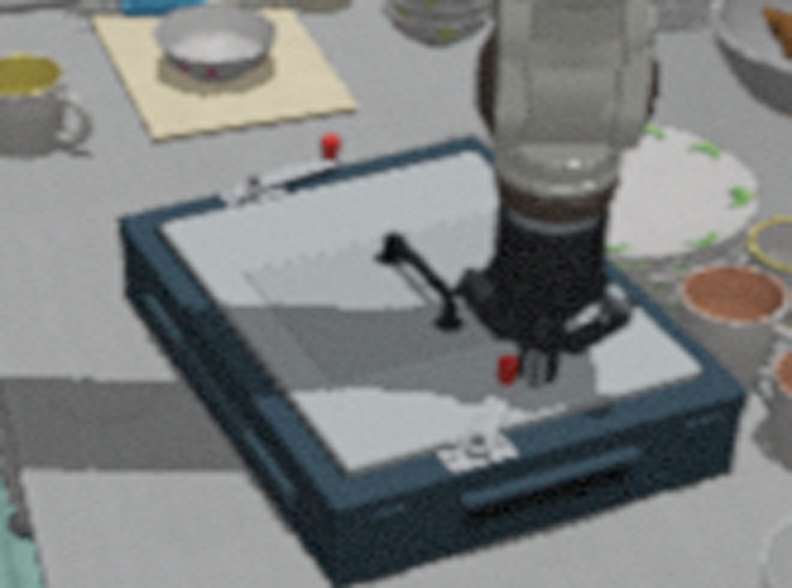

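View pics/w8.png

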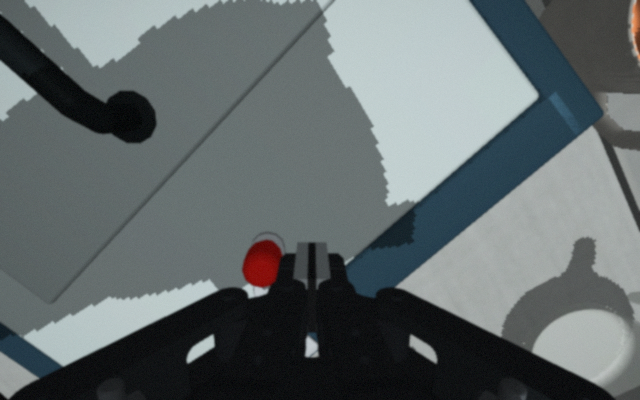

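>>> jog_arm --pt "-0.0077 0.0083 0 0 0 0.028" --pt "-0.016 0.0158 0 0 0 0.056" --pt "-0.025 0.0226 0 0 0 0.083" --pt "-0.035 0.0285 0 0 0 0.111" --pt "-0.045 0.0336 0 0 0 0.139" --pt "-0.0554 0.038 0 0 0 0.167" --pt "-0.066 0.041 0 0 0 0.194" --pt "-0.0773 0.0434 0 0 0 0.222" --pt "-0.083 0.044 0 0 0 0.235" --pt "-0.0885 0.0447 0 0 0 0.25" --pt "-0.092 0.0447 0 0 0 0.25"

```text
t: 12.02
tcp_pos: [0.589, -0.15, 0.1176]
eef_rot: [179.5, 0.1, 100.9]
contact_force: [25.2, 0.9, -8.2]
opening: -0.0001
```

Run:
```python
from h import *
im=cam('side'); c=cv2.resize(im['pixels'][145:285,265:430],None,fx=4.8,fy=4.2,interpolation=cv2.INTER_CUBIC); cv2.imwrite('pics/s9.png',c)
cam('wrist','w9.png'); o=manip.get_obs(); print(o['contact_force'],o['tcp_pos'])
```

```text
[20.60752991  0.78614678 -6.44795784] [ 0.58915105 -0.15000074  0.11763571]
```

View pics/s9.png

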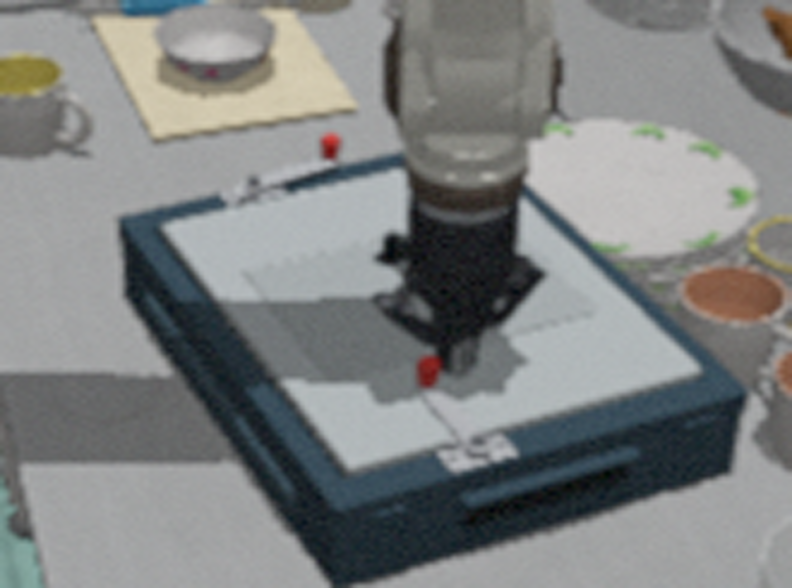

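View pics/w9.png

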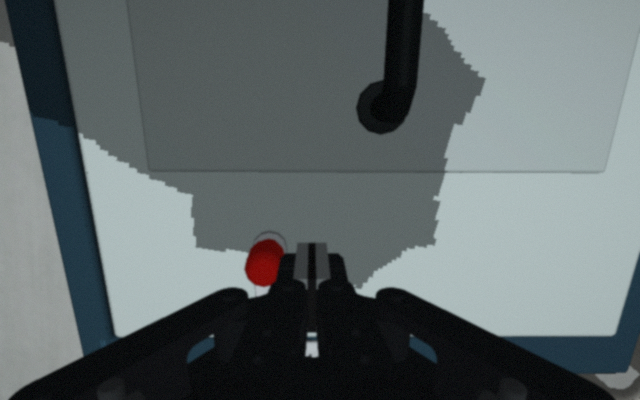

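>>> jog_arm --pt "0.03 0 0 0 0 0" --pt "0.045 -0.005 0 0 0 0" --pt "0.045 -0.005 0.08 0 0 0.03" --pt "0.045 -0.005 0.148 0 0 0.08" --pt "0.03 0.08 0.148 0 0 0.13" --pt "0.02 0.16 0.148 0 0 0.18" --pt "0.01 0.24 0.148 0 0 0.23" --pt "0 0.32 0.148 0 0 0.28" --pt "-0.01 0.4 0.148 0 0 0.33" --pt "-0.02 0.48 0.148 0 0 0.38" --pt "-0.028 0.55 0.148 0 0 0.43" --pt "-0.028 0.608 0.148 0 0 0.48" --pt "-0.028 0.608 0.148 0 0 0.53" --pt "-0.028 0.608 0.148 0 0 0.54" --pt "-0.028 0.608 0.148 0 0 0.54" --pt "-0.028 0.608 0.148 0 0 0.54"

```text
t: 14.12
tcp_pos: [0.5679, 0.2142, 0.205]
eef_rot: [-180.0, 0.0, -162.0]
contact_force: [1.0, 0.3, 0.1]
opening: 0.0004
```

Run:
```python
from h import *
im=cam('wrist','w10.png'); C=cloud(im)
hsv=cv2.cvtColor(im['pixels'],cv2.COLOR_BGR2HSV)
m=((hsv[...,0]<8)|(hsv[...,0]>172))&(hsv[...,1]>150)&(hsv[...,2]>60)&(C[...,2]>.131)&(C[...,2]<.14)
k,l,st,ce=cv2.connectedComponentsWithStats(m.astype('uint8'))
for i in range(1,k):
    if st[i,4]>50: print(st[i],C[l==i].mean(0))
im=cam('top'); c=cv2.resize(im['pixels'][95:235,260:425],None,fx=4.8,fy=4.2,interpolation=cv2.INTER_CUBIC); cv2.imwrite('pics/t10.png',c)
o=manip.get_obs(); print(o['q'],o['tcp_pos'],o['eef_rot'])
```

```text
[243 204  24  23 422] [0.58028203 0.17725448 0.13482363]
[ 2.06747560e+01  1.24865939e+01  1.55898096e+01  9.30959667e+01
 -1.38054016e-03  2.66096537e+00] [0.567883   0.21429188 0.20499545] [-1.79998957e+02  7.30531378e-03 -1.61986209e+02]
```

View pics/w10.png

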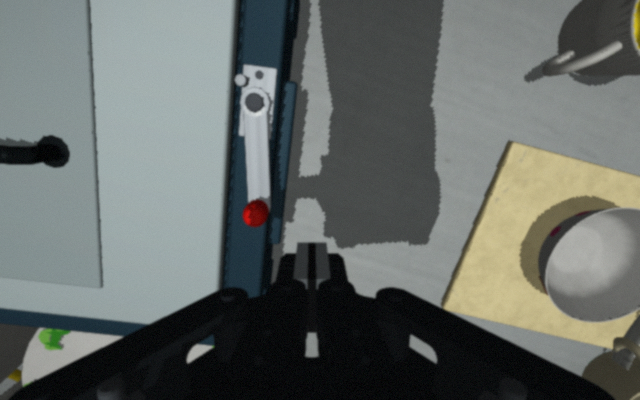

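View pics/t10.png

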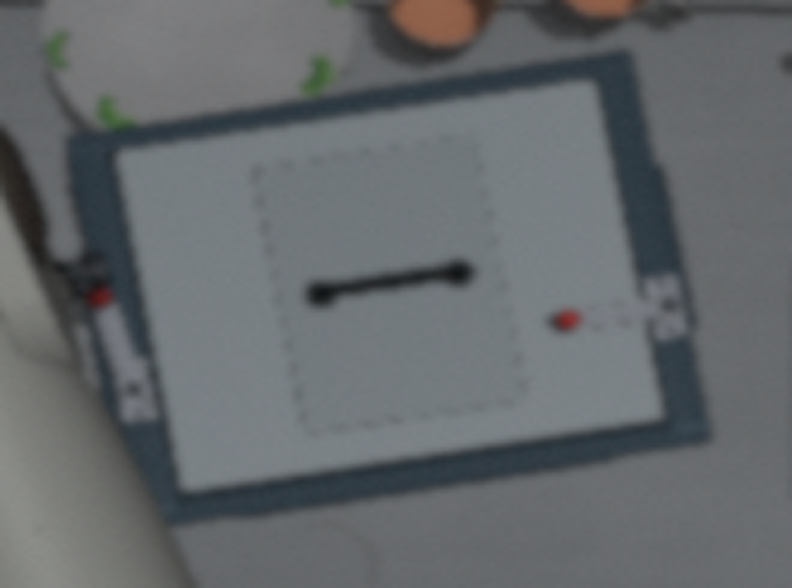

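```bash
python3 -c "
from arc import *
arc([.510,.1525],[18,18]+list(range(13,-81,-5))+[-80,-82],[.5678,.2148,.2049],18,-1,gap=[.034,.026]+[.0215]*21)
"
```

```text
18 [0.5708 0.208 ] [0.0050, -0.0113, -0.1465, 0, 0, 0.0000], 0.608
18 [0.5733 0.2004] [0.0092, -0.0240, -0.1465, 0, 0, 0.0000], 0.607
13 [0.5782 0.1903] [0.0174, -0.0408, -0.1465, 0, 0, -0.0278], 0.609
8 [0.5813 0.1842] [0.0225, -0.0510, -0.1465, 0, 0, -0.0556], 0.61
3 [0.5838 0.1779] [0.0266, -0.0615, -0.1465, 0, 0, -0.0833], 0.61
-2 [0.5857 0.1714] [0.0298, -0.0724, -0.1465, 0, 0, -0.1111], 0.61
-7 [0.5871 0.1647] [0.0321, -0.0835, -0.1465, 0, 0, -0.1389], 0.61
-12 [0.5878 0.1579] [0.0334, -0.0948, -0.1465, 0, 0, -0.1667], 0.609
-17 [0.588  0.1511] [0.0337, -0.1061, -0.1465, 0, 0, -0.1944], 0.607
-22 [0.5876 0.1443] [0.0330, -0.1174, -0.1465, 0, 0, -0.2222], 0.605
-27 [0.5866 0.1376] [0.0313, -0.1287, -0.1465, 0, 0, -0.2500], 0.603
-32 [0.585 0.131] [0.0287, -0.1397, -0.1465, 0, 0, -0.2778], 0.599
-37 [0.5828 0.1245] [0.0251, -0.1504, -0.1465, 0, 0, -0.3056], 0.596
-42 [0.5801 0.1183] [0.0205, -0.1608, -0.1465, 0, 0, -0.3333], 0.592
-47 [0.5769 0.1123] [0.0151, -0.1708, -0.1465, 0, 0, -0.3611], 0.588
-52 [0.5731 0.1066] [0.0089, -0.1803, -0.1465, 0, 0, -0.3889], 0.583
-57 [0.5689 0.1013] [0.0018, -0.1892, -0.1465, 0, 0, -0.4167], 0.578
-62 [0.5642 0.0964] [-0.0060, -0.1974, -0.1465, 0, 0, -0.4444], 0.572
-67 [0.5591 0.0919] [-0.0145, -0.2049, -0.1465, 0, 0, -0.4722], 0.567
-72 [0.5536 0.0878] [-0.0236, -0.2116, -0.1465, 0, 0, -0.5000], 0.561
-77 [0.5478 0.0843] [-0.0333, -0.2176, -0.1465, 0, 0, -0.5278], 0.554
-80 [0.5442 0.0824] [-0.0393, -0.2207, -0.1465, 0, 0, -0.5444], 0.55
-82 [0.5417 0.0812] [-0.0435, -0.2226, -0.1465, 0, 0, -0.5556], 0.548
```

>>> jog_arm --pt "0 0 -0.07 0 0 0" --pt "0 0 -0.13 0 0 0" --pt "0.005 -0.0113 -0.146 0 0 0" --pt "0.009 -0.024 -0.1465 0 0 0" --pt "0.0174 -0.041 -0.1465 0 0 -0.028" --pt "0.0225 -0.051 -0.1465 0 0 -0.056" --pt "0.0266 -0.0615 -0.1465 0 0 -0.083" --pt "0.03 -0.0724 -0.1465 0 0 -0.111" --pt "0.032 -0.0835 -0.1465 0 0 -0.139" --pt "0.0334 -0.095 -0.1465 0 0 -0.167" --pt "0.0337 -0.106 -0.1465 0 0 -0.194" --pt "0.033 -0.1174 -0.1465 0 0 -0.222" --pt "0.0313 -0.1287 -0.1465 0 0 -0.25" --pt "0.0287 -0.14 -0.1465 0 0 -0.278" --pt "0.025 -0.1504 -0.1465 0 0 -0.306" --pt "0.0205 -0.161 -0.1465 0 0 -0.333"

```text
t: 16.23
tcp_pos: [0.5812, 0.1176, 0.1194]
eef_rot: [179.8, 0.1, 138.0]
contact_force: [-0.3, 1.3, 0.6]
opening: 0.0002
```

Run:
```python
from h import *
cam('wrist','w11.png')
```

```text
(no output)
```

View pics/w11.png

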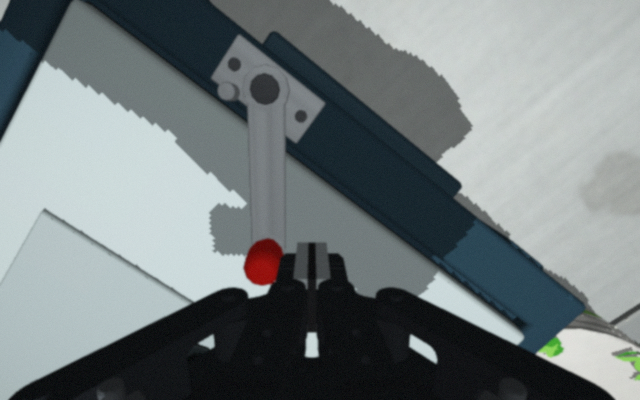

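>>> jog_arm --pt "-0.0054 -0.01 0 0 0 -0.028" --pt "-0.0116 -0.0195 0 0 0 -0.056" --pt "-0.0187 -0.0284 0 0 0 -0.083" --pt "-0.0265 -0.0366 0 0 0 -0.111" --pt "-0.035 -0.044 0 0 0 -0.139" --pt "-0.044 -0.051 0 0 0 -0.167" --pt "-0.0538 -0.0568 0 0 0 -0.194" --pt "-0.058 -0.059 0 0 0 -0.206" --pt "-0.061 -0.0605 0 0 0 -0.211"

```text
t: 17.4
tcp_pos: [0.5454, 0.0819, 0.1187]
eef_rot: [179.7, -0.0, 100.2]
contact_force: [10.4, 3.7, 1.5]
opening: -0.0001
```

Run:
```python
from h import *
cam('wrist','w12.png'); o=manip.get_obs(); print(o['contact_force'],o['tcp_pos'])
```

```text
[6.89055928 1.23927614 1.21379062] [0.54554745 0.08202313 0.11877134]
```

View pics/w12.png

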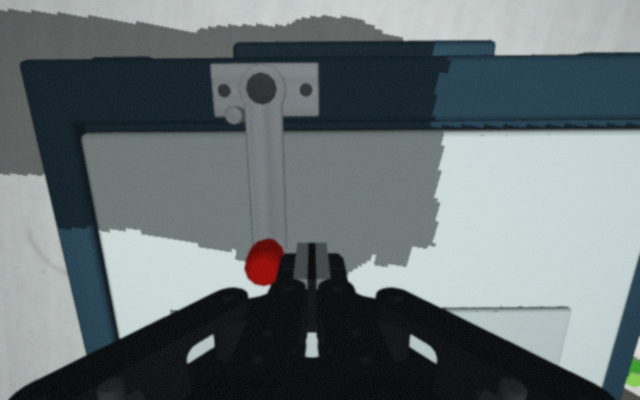

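>>> jog_arm --pt "-0.003 -0.0005 0 0 0 0" --pt "-0.003 -0.0005 0 0 0 0"

```text
t: 17.7
tcp_pos: [0.5451, 0.082, 0.1189]
eef_rot: [179.5, 0.0, 100.3]
contact_force: [13.4, 2.6, -0.0]
opening: -0.0001
```

>>> jog_arm --pt "0.025 0.004 0 0 0 0" --pt "0.045 0.008 0 0 0 0" --pt "0.045 0.008 0.08 0 0 0" --pt "0.045 0.008 0.17 0 0 0" --pt "-0.05 -0.02 0.2 0 0 0" --pt "-0.15 -0.03 0.25 0 0 0" --pt "-0.25 -0.04 0.25 0 0 0" --pt "-0.35 -0.05 0.25 0 0 0" --pt "-0.4 -0.05 0.25 0 0 0" --pt "-0.4 -0.05 0.25 0 0 0" --pt "-0.4 -0.05 0.25 0 0 0"

```text
t: 19.08
tcp_pos: [0.3024, 0.0516, 0.2672]
eef_rot: [180.0, 0.0, 100.2]
contact_force: [-0.1, 0.5, 0.3]
opening: -0.0004
```

Run:
```python
from h import *
im=cam('top','t13f.png'); c=cv2.resize(im['pixels'][95:235,260:425],None,fx=4.8,fy=4.2,interpolation=cv2.INTER_CUBIC); cv2.imwrite('pics/t13.png',c)
def knobs(I):
    hsv=cv2.cvtColor(I['pixels'],cv2.COLOR_BGR2HSV); P=cloud(I); th=np.radians(10.8); R=np.array([[np.cos(th),-np.sin(th)],[np.sin(th),np.cos(th)]]); t=np.array([.5942,-.0281])
    m=((hsv[...,0]<8)|(hsv[...,0]>172))&(hsv[...,1]>120)&(hsv[...,2]>60)
    k,l,st,ce=cv2.connectedComponentsWithStats(m.astype('uint8'))
    for i in range(1,k):
        p=ray(I,*ce[i],.13); loc=(p[:2]-t)@R
        if abs(loc[0])<.2 and abs(loc[1])<.2: print(ce[i],loc, 'want x -.05, y +-.118')
    L=(P[...,:2]-t)@R; Z=P[...,2]
    for a in(-.12,-.06,.0,.06,.12):
      print(a,[np.median(Z[(abs(L[...,0]-a)<.012)&(abs(L[...,1]-b)<.02)&(Z>.09)&(Z<.115)]).round(4) for b in(-.15,-.08,.08,.15)])
knobs(im); im=cam('side','s13f.png'); knobs(im)
c=cv2.resize(im['pixels'][145:285,265:430],None,fx=4.8,fy=4.2,interpolation=cv2.INTER_CUBIC); cv2.imwrite('pics/s13.png',c)
```

```text
[377.875 170.875] [-0.04966997 -0.11629841] want x -.05, y +-.118
[308.71428571 183.        ] [-0.04906431  0.11925324] want x -.05, y +-.118
-0.12 [np.float64(0.103), np.float64(0.1027), np.float64(0.1026), np.float64(0.1031)]
-0.06 [np.float64(0.1054), np.float64(0.1043), np.float64(0.1042), np.float64(0.106)]
0.0 [np.float64(0.1031), np.float64(0.1045), np.float64(0.1047), np.float64(0.1028)]
0.06 [np.float64(0.1031), np.float64(0.1045), np.float64(0.1039), np.float64(0.1029)]
0.12 [np.float64(0.103), np.float64(0.1034), np.float64(0.1027), np.float64(0.1033)]
[325.         195.21428571] [-0.05245573  0.11327242] want x -.05, y +-.118
[353.84210526 232.78947368] [-0.05240308 -0.12232367] want x -.05, y +-.118
-0.12 [np.float64(0.1009), np.float64(0.1005), np.float64(0.101), np.float64(0.1005)]
-0.06 [np.float64(0.1033), np.float64(0.1016), np.float64(0.1018), np.float64(0.1019)]
0.0 [np.float64(0.1008), np.float64(0.1026), np.float64(0.1023), np.float64(0.1009)]
0.06 [np.float64(0.1007), np.float64(0.1017), np.float64(0.102), np.float64(0.1013)]
0.12 [np.float64(0.1007), np.float64(0.1006), np.float64(0.1006), np.float64(0.0994)]
```

View pics/t13.png

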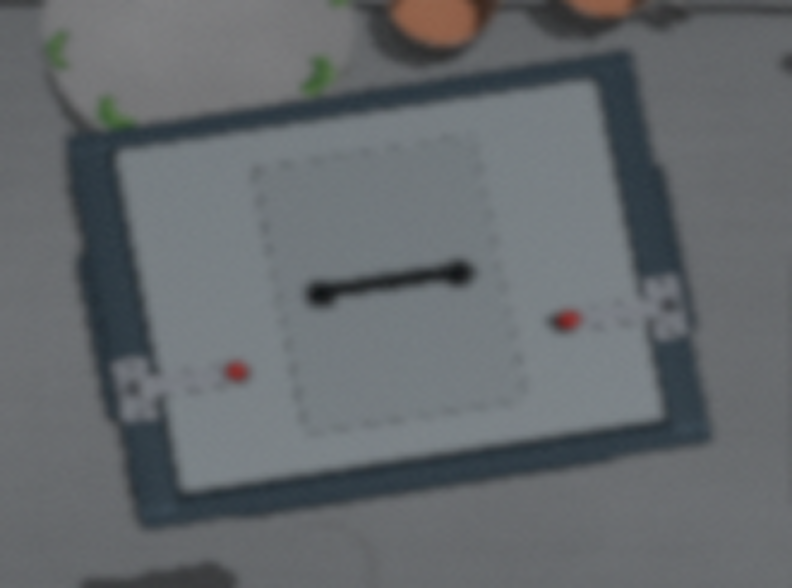

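View pics/s13f.png

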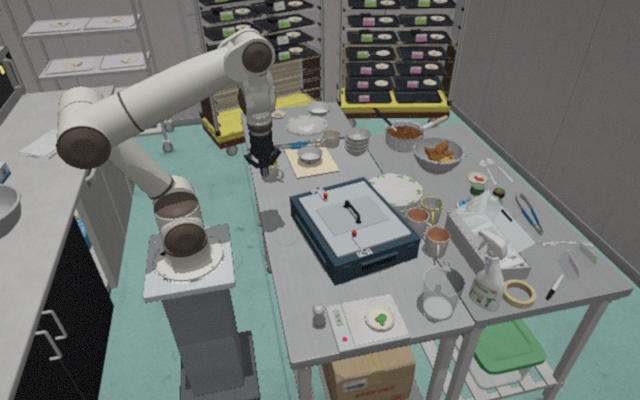

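View pics/s13.png

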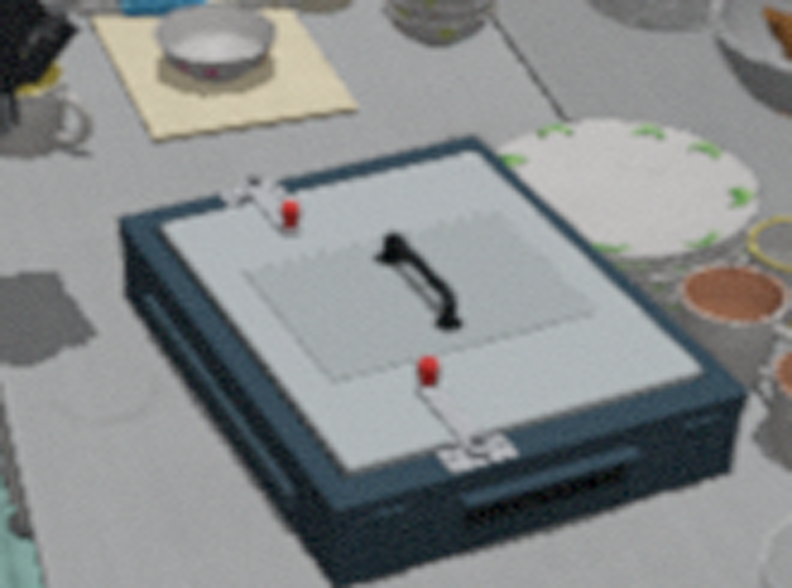

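Lid is flat, both catches lie across the lid at their stops, bystanders are untouched and the arm is clear.

```bash
python3 -c "
from bench import manip
print(manip.close_job())"
```

```text
the job is handed in; nothing more can be done
None
```

The food carrier is closed and the job is handed in, at about 19 s of the 67 s allowed. I pushed the lid back by its handle with shut fingers until it dropped. Then I pushed the right and the left knob round by way of the back, each to its stop. Nothing was squeezed or lifted.

- **Lid:** it lies flat. Height readings across it are level: 101 to 103 mm from the side camera and 103 to 106 mm from the top, against an expected 102 mm. The highest readings were near the handle and the catch arms.
- **Catches:** both point straight across the lid's edge. From the top camera, both knobs are within about 2 mm of their locked positions. From the side camera they are within about 5 mm, but that view puts both knobs about 4 mm further to the right. I took this as camera calibration error, since both shifted the same way.
- **Forces:** about 8 N on the lid at the readings I took. The knobs took about 25 N on the right catch and 13 N on the left, only when pressed against the stops.
- **Surroundings:** in the last full side picture the things round about look where they were, judged by eye only. The arm was well clear of everything at hand-in.

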